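# Pack the hot-desk caddy

### The arm

A 6-joint arm with a two-finger parallel gripper is mounted at the origin on a cart in front of the work surface, level with it; the furniture and walls round the work are solid. World frame = base frame: x ahead of the robot, y to its left, z up, the work surface at z = 0. Lengths are in m, angles in rad, forces in N, time in s.
With the tool pointing down it reaches from about 0.325 to 0.9 m from the base axis. Payload 6.1 kg.
Tool frame: the origin (TCP) lies midway between the tips of the shut fingers; the grasp point (between the pads) lies 19 mm behind it; x points along the fingers, y is the direction in which the jaws open and shut, and the axes are right-handed (so a half turn about x gives the same grasp; the last joint's range is limited). The gripper opens to 85 mm and grips with 20 to 120 N. Pads are 22 mm wide; open, the fingers measure 114 mm over their backs; the gripper's body (76 mm by 85 mm) begins 54 mm behind the grasp point. The pads swing forward as they close: fully open they stand 13 mm farther back than shut.
Start: joints at [1.11, 0.22, 1.526, -0, 1.395, -0.126], TCP at [0.205, 0.59, 0.211] pointing down, gripper open.
Joint ranges: [-2.98, 2.98], [-0.91, 2.08], [0.09, 2.57], [-1.24, 4.39], [0.2, 2.65], [-2.68, 2.68]. Speed limits (rad/s): [2.57, 2.57, 3.01, 3.14, 3.14, 3.14].

### API

Orientations are given as [roll, pitch, yaw] about the fixed x, y, z axes, in that order (R = Rz(yaw) Ry(pitch) Rx(roll)).
In Python, from plant import movep, move_l, set_joints, gripper_to, hold, inverse_kinematics, observe, get_image, get_calibration, Unreachable, job_done gives the robot as it stands. Calls block until the motion is done:
- movep(position, orientation): joint-space move of the TCP to a pose.
- move_l(position, feed=0.15, rotation=None, max_force=None): straight line of the TCP; rotation=None keeps the orientation; feed is the mean speed in m/s. With max_force (N) it stops when the force on the tool has changed by that much, and returns True; else False.
- set_joints(angles): joint-space move.
- gripper_to(opening, f_grip=None): finger opening in m; f_grip is the grip in N (None keeps the last); returns when the fingers have stopped.
- hold(seconds).
- inverse_kinematics(position, orientation): joint angles nearest the present ones, or None.
- observe(): the state.
- get_image(name): name is "scene" or "side" or "wrist"; returns (picture, depth): 420x560x3 uint8, red, green, blue; 420x560 float32, m along the optical axis (not along the pixel's ray), 0 where there is no reading.
- get_calibration(name): a dict with "intrinsics" (3x3 intrinsics, pixels), "dist_coeffs" ([k1, k2, p1, p2, k3] as OpenCV has them; the pictures are not rectified), "world_from_camera" (4x4, takes a point from camera to world coordinates). Camera axes: x right, y down, z forward; pixel columns grow to the right and rows downward; lengths in m; the calibration is good to about 2 mm. A picture is of the moment at which its call begins: read the wrist's pose just before it. get_calibration takes no time and is no camera call; for the wrist camera it gives the pose at the moment of the call.
A pose or a line that the arm cannot do raises Unreachable and nothing moves.
- job_done(): hands the job in, once; it reports no verdict.
The state is a dict: "time_s": time; "q": joint angles; "joint_velocities": joint speeds; "joint_torque": joint torques, N m; "eef_pos": TCP position; "tcp_rot": TCP orientation; "ft_force": force on the tool from outside, world axes, zero at the start; "torque": the same for the moment, N m; "opening": finger opening in m.
Only numpy, scipy, OpenCV 4.12 (cv2) and the standard library are available. Lean on these libraries where they do the work, as an engineer would, in place of code of your own. Each camera call takes 0.05 s, during which the arm holds its last target. There are 200 camera calls.

### The job

Pack up the hot-desk caddy for the day, from the bottom up: put the eraser flat in the deep off-white box, seat the grey divided tray squarely on the box, put the USB stick flat in the tray's blue felt-lined bay, close the tray with the teal lid, and last pull the blue-and-white marker up out of its spring clips and lay it centred in the groove on the lid. Keep to this order, let go of everything, and do not disturb the coffee mug.

Things in the scene. Friction and masses are not known exactly. Their poses are not given: they have to be found in the camera images.
- caddy_box: Deep open box, off-white, 90 (x) x 150 (y) x 40 mm high, walls and floor 3 mm (inside 84 x 144 mm, 37 mm deep), 0.45 kg, loose, standing on the table. Origin: centre of its underside; y along its long side.
- tray: Grey divided tray, outline as the box, 26 mm high, 0.14 kg: 4 tapered feet 6 mm tall (they drop inside the corners of the box, 1.5 mm play; seated, 34 mm above the box's origin; either way round), floor top at 9 mm. Divider along x as high as the walls; its middle is a grip 34 (x) x 12 mm (y), to be pinched along y. Bays 84 x 70 x 17 mm deep: -y blue felt, +y bare. Origin: centre at the foot tips.
- felt_bay (a point): Centre of the inner floor of the tray's blue felt-lined bay, 37 mm from the tray's middle along its -y; axes as the tray's.
- lid: Teal lid, outline as the box, feet as the tray's (they drop inside the tray's corners; seated, 20 mm above the tray's origin; either way round), 0.14 kg. Plate 6 to 10 mm up, then a raised middle 60 (x) x 138 mm (y), 10 to 22 mm up: grip it across x. On top round rails 7 mm high, 18 mm apart, 28 to 68 mm either side of the middle, form the marker's groove along y. Origin: centre at the foot tips.
- eraser: Rubber eraser in a blue and white card sleeve, 23 (x) x 58 (y) x 12 mm, 22 g, lying flat on the table. Origin: centre of its underside; y along its length.
- usb_stick: Dark red USB stick with a bright plug, 18 (x) x 53 (y) x 8 mm, lying flat on the yellow pad of sticky notes (77 x 77 mm, 18 mm high, fixed). Origin: centre of its underside; y along its length; the red body reaches from y = -14 to +26 mm.
- marker: Whiteboard marker, blue cap and white barrel, 135 mm long (y), 17 mm thick, 20 g, lying level in two spring clips of the clip stand. Origin: under the middle of its length at its lowest side; y along its length.
- marker_mid (a point): Middle of the marker on its own axis, 8 mm above the origin. It starts 45 mm above the table; centred in the lid's groove it lies 30 mm above the lid's origin. Axes as the marker's.
- clip_stand: Marker stand, fixed: dark plate 52 (x) x 130 (y) x 8 mm, two steel C-shaped spring clips that open upward, 30 mm either side of its middle along y (each 14 mm long, tops 54 mm above the table); 45 mm of marker is free between them, to be gripped across x. Pulled straight up, the marker is held by about 4 to 7 N, then the clips snap open. Origin: centre of the plate's underside.
- mug: Dark blue coffee mug, 85 mm wide, 118 mm long with its handle (towards -y), 96 mm high, standing loose at the front right of the table; to be left alone. Origin: on its underside, at the middle of the 118 mm.

How it is judged:
By the outcome, as a careful person would: the job done as asked, in the order asked, and still so for the second after the job is handed in, with the robot touching nothing.
It also fails if it takes over 125 s, if anything falls off the work surface, if the arm or the gripper's body presses on something with over 40 N, if the wrist force passes 120 N, or if a joint passes its speed limit or range.

## Working session

There is one attempt and no reset: what is moved stays moved. The work goes in short steps, each a Python script; the robot and the scene stay as the last script left them, time stands still between calls to the robot, and variables do not carry over. Pictures are saved under pics/ and viewed, about 12 in all and at most 16, crops included, and the job is handed in when it is done.

```bash
ls; mkdir -p pics; cat > h.py <<'E'
import numpy as np, cv2
from plant import *
def snap(name, fn=None):
    c=get_calibration(name); im,d=get_image(name)
    if fn: cv2.imwrite('pics/'+fn, im[:,:,::-1])
    return im,d,c
def cloud(d,c):
    K=np.array(c['intrinsics']);T=np.array(c['world_from_camera'])
    h,w=d.shape; uv=np.stack(np.meshgrid(np.arange(w),np.arange(h)),-1).reshape(-1,1,2).astype(np.float64)
    n=cv2.undistortPoints(uv,K,np.array(c['dist_coeffs'],float)).reshape(-1,2)
    z=d.reshape(-1,1); P=np.hstack([n*z,z])@T[:3,:3].T+T[:3,3]
    P[d.reshape(-1)==0]=np.nan
    return P.reshape(h,w,3)
def ray(uv,c,zp):
    K=np.array(c['intrinsics']);T=np.array(c['world_from_camera'])
    n=cv2.undistortPoints(np.array(uv,float).reshape(-1,1,2),K,np.array(c['dist_coeffs'],float)).reshape(-1,2)
    D=np.hstack([n,np.ones((len(n),1))])@T[:3,:3].T; o=T[:3,3]
    return o+D*((zp-o[2])/D[:,2:])
E
python3 - <<'E'
from h import *
o=observe(); print(o['time_s'],o['tcp_rot'],o['ft_force'],o['opening'])
ims=[]
for n in ['scene','side','wrist']:
    im,d,c=snap(n,n+'0.png'); np.savez(n+'0.npz',im=im,d=d,K=c['intrinsics'],D=c['dist_coeffs'],T=c['world_from_camera'])
    print(n,np.round(np.array(c['world_from_camera']),3).tolist(),np.round(c['intrinsics'],1).tolist(),(d>0).mean())
E
```

```text
pics
0.0 [-1.69601106  1.56884646 -2.03080724] [0.00230721 0.3775439  0.92508387] 0.08568657911320124
scene [[-0.987, -0.099, 0.128, 0.314], [-0.16, 0.693, -0.702, 0.674], [-0.019, -0.714, -0.7, 0.729], [0.0, 0.0, 0.0, 1.0]] [[452.6, 0.0, 279.5], [0.0, 452.6, 201.3], [0.0, 0.0, 1.0]] 0.9625212585034013
side [[0.539, 0.685, -0.49, 1.089], [0.843, -0.441, 0.309, -0.414], [-0.004, -0.579, -0.815, 1.135], [0.0, 0.0, 0.0, 1.0]] [[482.7, 0.0, 278.4], [0.0, 482.7, 206.6], [0.0, 0.0, 1.0]] 0.9953401360544217
wrist [[0.329, 0.906, 0.265, 0.138], [0.944, -0.315, -0.094, 0.614], [-0.001, 0.281, -0.96, 0.373], [0.0, 0.0, 0.0, 1.0]] [[360.3, 0.0, 282.8], [0.0, 360.3, 208.9], [0.0, 0.0, 1.0]] 0.9961819727891157
```

View pics/scene0.png

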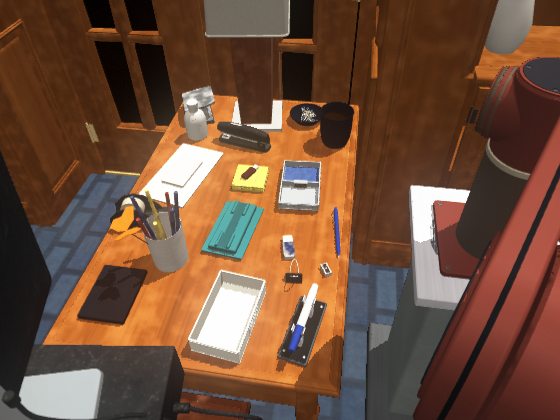

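View pics/side0.png

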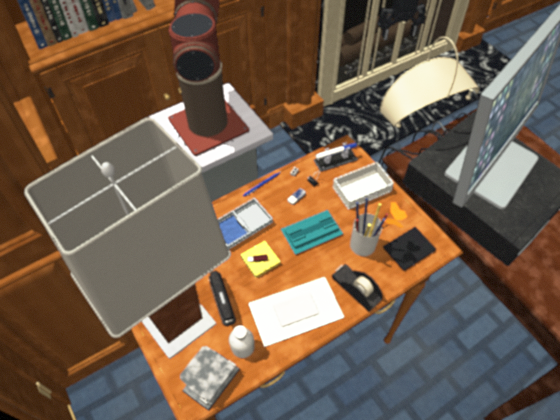

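Scene view: the marker stand is at about (303,325), box (230,315), eraser (289,247), lid (233,230), tray (300,185; its blue bay is at the far end), USB on the pad (250,178), mug (336,125). The side view agrees, and a big lamp shade hangs near the mug end.

```bash
python3 - <<'E'
from h import *
for n,S in dict(scene=dict(marker=(303,310),box=(230,315),eraser=(289,247),lid=(233,230),tray=(300,200),felt=(300,172),usb=(249,172),pad=(258,188),mug=(336,110),shade=(245,10),cup=(168,235),pens=(170,200),bottle=(195,125),table=(250,200),penend=(336,212),sharp=(326,270)),
 side=dict(marker=(335,153),box=(363,188),lid=(312,232),tray=(255,215),felt=(232,230),usb=(260,258),eraser=(297,197),shade1=(110,230),shade2=(150,130),shadeR=(195,230),shadeB=(110,325),table=(285,255))).items():
    f=np.load(n+'0.npz'); P=cloud(f['d'],dict(intrinsics=f['K'],dist_coeffs=f['D'],world_from_camera=f['T']))
    np.save(n+'P.npy',P)
    for k,(u,v) in S.items():
        print(n,k,np.round(np.nanmedian(P[v-2:v+3,u-2:u+3].reshape(-1,3),0),3))
P=np.load('sideP.npy'); q=P[(P[...,2]>0.25)&(P[...,1]<0.9)&(P[...,0]>0.2)&(P[...,0]<1.0)]
print(q.shape,np.percentile(q,[1,50,99],axis=0).round(2))
P=np.load('sideP.npy');m=(P[...,2]>0.25)
h=cv2.imread('pics/side0.png')
E
```

```text
scene marker [0.355 0.251 0.051]
scene box [0.489 0.251 0.002]
scene eraser [0.404 0.084 0.011]
scene lid [0.526 0.063 0.021]
scene tray [ 0.4   -0.061  0.008]
scene felt [ 0.413 -0.157  0.009]
scene usb [ 0.53  -0.12   0.025]
scene pad [ 0.502 -0.083  0.011]
scene mug [ 0.343 -0.338  0.072]
scene shade [ 0.545 -0.256  0.354]
scene cup [0.651 0.107 0.036]
scene pens [ 0.693 -0.015  0.006]
scene bottle [ 0.7   -0.254  0.051]
scene table [ 0.515 -0.053 -0.001]
scene penend [ 0.316 -0.037  0.006]
scene sharp [0.324 0.131 0.011]
side marker [0.354 0.256 0.043]
side box [0.489 0.263 0.005]
side lid [0.542 0.041 0.023]
side tray [ 0.4   -0.057  0.008]
side felt [ 0.411 -0.138  0.011]
side usb [ 0.535 -0.122  0.026]
side eraser [0.414 0.076 0.013]
side shade1 [ 0.651 -0.422  0.566]
side shade2 [ 0.475 -0.287  0.541]
side shadeR [ 0.637 -0.297  0.442]
side shadeB [ 0.668 -0.499  0.343]
side table [ 0.551 -0.054  0.001]
(36246, 3) [[ 0.22 -0.6   0.26]
 [ 0.63 -0.37  0.45]
 [ 0.73  0.74  0.57]]
```

View pics/wrist0.png

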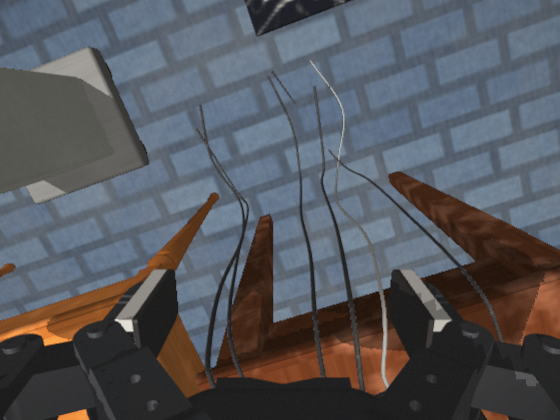

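The wrist view shows only floor and table edge, so I need overhead poses. I'll move to two of them for the precise measurements.

```bash
cat >> h.py <<'E'
def rpy(psi): return [0.0,np.pi/2,psi]   # tool down, jaws along (-sin psi, cos psi)
def norm(psi):
    while psi>np.pi/2: psi-=np.pi
    while psi<=-np.pi/2: psi+=np.pi
    return psi
def go(x,y,z,psi): movep([x,y,z],rpy(psi))
def load(fn):
    f=np.load(fn); return f['im'],f['d'],dict(intrinsics=f['K'],dist_coeffs=f['D'],world_from_camera=f['T'])
def shot(fn,name='wrist'):
    im,d,c=snap(name,fn+'.png'); np.savez(fn+'.npz',im=im,d=d,K=c['intrinsics'],D=c['dist_coeffs'],T=c['world_from_camera'])
    return im,d,c
E
python3 - <<'E'
from h import *
P=np.load('sideP.npy').reshape(-1,3);Q=np.load('sceneP.npy').reshape(-1,3)
for q in(P,Q):
    q=q[(q[:,2]>.25)&(q[:,1]<-.1)&(q[:,0]>.35)&(q[:,0]<.9)]; print(np.percentile(q,[.5,5,50,95,99.5],axis=0).round(3).tolist())
for k,(x,y) in dict(A=(.42,.14),B=(.44,-.08)).items():
    go(x,y,.25,0); o=observe(); print(o['time_s'],o['q'].round(2) if hasattr(o['q'],'round') else o['q'],o['eef_pos'])
    shot('w'+k)
a=cv2.imread('pics/wA.png')
E
```

```text
[[0.467, -0.516, 0.302], [0.474, -0.498, 0.327], [0.633, -0.388, 0.475], [0.662, -0.269, 0.567], [0.669, -0.253, 0.591]]
[[0.46, -0.394, 0.251], [0.467, -0.323, 0.26], [0.544, -0.256, 0.333], [0.623, -0.244, 0.371], [0.633, -0.24, 0.374]]
1.9667 [ 0.14 -0.26  1.92  0.    1.47 -1.43] [0.42000729 0.14054489 0.25005363]
2.9 [-0.36 -0.24  1.91  0.    1.47 -1.93] [ 0.44009638 -0.0791228   0.24989686]
```

View pics/wA.png

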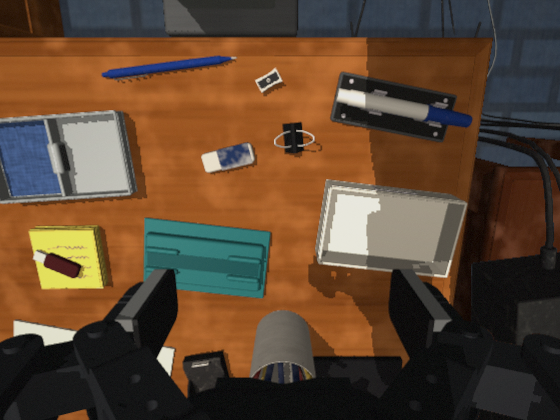

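View pics/wB.png

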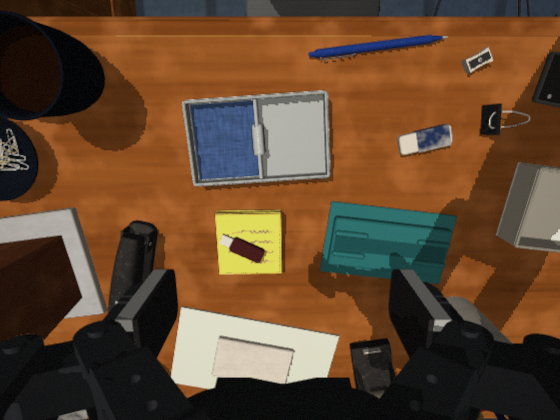

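Wrist A shows the marker and stand (395,105), box (390,230), eraser (228,157) and lid (207,257). Wrist B shows the tray (258,138), with its felt bay at the left (-y), the USB (243,248) with the plug towards the left, the lid (388,240) and the eraser (425,139). Everything I need is in view, so I'll fit rectangles to the height-segmented points.

```bash
cat >> h.py <<'E'
def fit(P,win,zlo,zhi,colmask=None,zplane=None,c=None):
    """largest blob with height in [zlo,zhi] inside pixel window -> (centre xy, (w,l), angle of long axis, median z, n)"""
    u0,v0,u1,v1=win; m=np.zeros(P.shape[:2],np.uint8)
    Z=P[...,2]; s=(Z>zlo)&(Z<zhi)
    if colmask is not None: s&=colmask
    m[v0:v1,u0:u1]=s[v0:v1,u0:u1]
    m=cv2.morphologyEx(m,cv2.MORPH_CLOSE,np.ones((3,3),np.uint8))
    n,L,st,_=cv2.connectedComponentsWithStats(m); 
    k=1+np.argmax(st[1:,4]); b=(L==k)
    zm=np.nanmedian(Z[b&s])
    vv,uu=np.nonzero(b)
    X=ray(np.stack([uu,vv],1),c,zm if zplane is None else zplane)[:,:2]
    (cx,cy),(a,bb),ang=cv2.minAreaRect((X*1000).astype(np.float32))
    ang=np.radians(ang)
    if a>bb: a,bb=bb,a
    else: ang+=np.pi/2
    return np.array([cx,cy])/1000,(round(a,1),round(bb,1)),norm(ang),round(float(zm),4),len(uu)
E
python3 - <<'E'
from h import *
for k,its in dict(A=dict(eraser=((190,130,270,185),.006,.02,.012),box=((300,165,480,290),.03,.055,.04),lid=((135,205,280,310),.004,.04,.010),lidtop=((135,205,280,310),.0165,.04,.022),stand=((320,65,490,145),.004,.015,.008),marker=((320,65,490,145),.035,.07,.045)),
 B=dict(eraser=((390,115,460,165),.006,.02,.012),tray=((175,80,340,195),.018,.04,.026),lid=((310,195,465,290),.004,.04,.010),lidtop=((310,195,465,290),.0165,.04,.022),usb=((210,225,272,268),.0218,.04,.026),pad=((205,200,300,280),.01,.0215,.018))).items():
    im,d,c=load(f'w{k}.npz'); P=cloud(d,c)
    t=P[...,2][np.abs(P[...,2])<.004]; print(k,'table z',np.median(t).round(4),t.std().round(4))
    for n,(w,a,b,zp) in its.items():
        r=fit(P,w,a,b,zplane=zp,c=c); print(n,r[0].round(4),r[1],'long axis deg',round(np.degrees(r[2]),1),r[3:])
    if k=='B':
        red=(im[...,0].astype(int)<120)&(im[...,1]<60); red[:225]=0
        r=fit(P,(215,225,270,268),.0,.05,red,.026,c); print('usb body',r)
E
```

```text
A table z -0.0003 0.0012
eraser [0.4062 0.0791] (23.2, 57.9) long axis deg -76.2 (0.0113, 1056)
box [0.484  0.2582] (92.8, 151.5) long axis deg 83.1 (0.0381, 2083)
lid [0.5294 0.0462] (90.1, 149.2) long axis deg 83.1 (0.021, 7889)
lidtop [0.5283 0.0466] (60.9, 136.9) long axis deg 83.2 (0.0217, 5142)
stand [0.3524 0.2593] (51.6, 129.1) long axis deg 79.1 (0.0082, 3805)
marker [0.352  0.2601] (22.8, 137.9) long axis deg 79.2 (0.0511, 2385)
B table z -0.0003 0.0011
eraser [0.4064 0.0768] (23.8, 58.7) long axis deg -76.4 (0.0114, 1129)
tray [ 0.4051 -0.1057] (91.2, 150.8) long axis deg -86.2 (0.0248, 2523)
lid [0.5296 0.0458] (89.9, 150.7) long axis deg 83.2 (0.0211, 8447)
lidtop [0.5285 0.0453] (60.5, 138.8) long axis deg 83.2 (0.0218, 5584)
usb [ 0.528  -0.1269] (19.4, 52.7) long axis deg 64.2 (0.0252, 627)
pad [ 0.5261 -0.1191] (75.5, 77.7) long axis deg 0.9 (0.0161, 3352)
usb body (array([ 0.53124036, -0.12040922]), (18.5, 38.2), np.float64(1.1353027763816346), 0.0255, 481)
```

All sizes match to within 1–3 mm, so I'll act on these. The eraser is first; I'll also check the pen-cup clearance.

```bash
python3 - <<'E'
from h import *
for n in('scene','side'):
    P=np.load(n+'P.npy').reshape(-1,3); q=P[(P[:,2]>.05)&(P[:,2]<.3)&(P[:,0]>.5)&(P[:,0]<.85)&(P[:,1]>-.05)&(P[:,1]<.22)]
    print(n,len(q),np.percentile(q,[.5,50,99.5],axis=0).round(3).tolist() if len(q) else '')
    q=q[q[:,2]>.09]; print(len(q) and np.percentile(q,[.5,50,99.5],axis=0).round(3).tolist())
D=np.radians
p=D(-76.3); gripper_to(.05,30)
go(.4063,.078,.12,p)
print('touch',move_l([.4063,.078,.003],.12,max_force=8), observe()['eef_pos'][2])
gripper_to(.0,30); print('open',observe()['opening'])
move_l([.4063,.078,.12],.2); print('open',observe()['opening'])
p=D(-96.9); go(.484,.258,.12,p)
print('touch',move_l([.484,.258,.0065],.1,max_force=6), observe()['eef_pos'][2])
gripper_to(.038); move_l([.484,.258,.12],.2)
o=observe();print(o['time_s'],o['ft_force'])
E
```

```text
scene 2614 [[0.602, 0.023, 0.051], [0.656, 0.153, 0.098], [0.773, 0.215, 0.174]]
[[0.602, 0.101, 0.09], [0.66, 0.158, 0.137], [0.708, 0.216, 0.174]]
side 1430 [[0.604, 0.019, 0.051], [0.665, 0.138, 0.092], [0.778, 0.218, 0.175]]
[[0.604, 0.1, 0.09], [0.663, 0.165, 0.14], [0.708, 0.219, 0.176]]
touch False 0.0036386485115986467
open -0.00011916611918848566
open 0.00016059866462338982
touch False 0.007323764724161394
10.525 [-0.7402237  -0.21497982  0.08675772]
```

The gripper closed empty, so I'll look.

```bash
python3 - <<'E'
from h import *
go(.42,.14,.25,0); im,d,c=shot('wC'); P=cloud(d,c)
r=fit(P,(190,100,280,195),.006,.02,zplane=.012,c=c);print(r)
E
```

```text
(array([0.40619644, 0.07904471]), (23.2, 57.7), np.float64(-1.330951373232088), 0.0113, 1059)
```

View pics/wC.png

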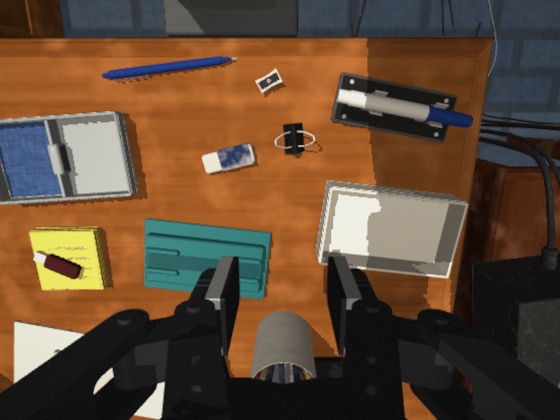

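The eraser hasn't moved: the view is unchanged from before, with the eraser at (228,157). The fingers closed without touching it, so I'll check where the fingertips really are.

```bash
python3 - <<'E'
from h import *
for f in('wC','wA'):
    im,d,c=load(f+'.npz'); P=cloud(d,c)
    m=(P[...,2]>.2)&(P[...,2]<.33); print(f,m.sum())
    for lo,hi in((100,282),(282,460)):
        q=P[:,lo:hi][m[:,lo:hi]]; 
        print(np.percentile(q,[.5,5,50,95,99.5],axis=0).round(4).tolist())
        low=q[q[:,2]<np.percentile(q[:,2],3)]; print('low',low.mean(0).round(4))
o=observe(); print(o['eef_pos'],o['tcp_rot'],o['opening'])
E
```

```text
wC 17525
[[0.4058, 0.0884, 0.274], [0.4071, 0.0917, 0.2836], [0.4126, 0.1049, 0.3229], [0.4277, 0.121, 0.3285], [0.4311, 0.1212, 0.3298]]
low [0.4148 0.1187 0.2765]
[[0.406, 0.1588, 0.2738], [0.4071, 0.159, 0.2833], [0.4126, 0.1748, 0.3227], [0.4278, 0.1873, 0.3284], [0.4313, 0.1908, 0.3298]]
low [0.415  0.1612 0.2765]
wA 9255
[[0.4064, 0.0842, 0.2842], [0.408, 0.0861, 0.2885], [0.4126, 0.0974, 0.308], [0.4275, 0.098, 0.3269], [0.4304, 0.0983, 0.3297]]
low [0.4198 0.0977 0.2852]
[[0.4073, 0.1827, 0.2844], [0.4081, 0.1829, 0.2883], [0.4126, 0.1835, 0.3077], [0.4275, 0.1947, 0.325], [0.4304, 0.1967, 0.3296]]
low [0.4199 0.1832 0.2853]
[0.41979957 0.14009711 0.24931705] [-3.0425562   1.56958495 -3.04296748] 0.038209076227741307
```

The fingertips stand about 21 mm higher than the stated TCP, which explains the miss. I'll measure the tip height against opening with the wrist depth.

```bash
python3 - <<'E'
from h import *
for op in(.0,.012,.02,.06,.085,.05):
    gripper_to(op,30); z0=observe()['eef_pos'][2]; im,d,c=snap('wrist'); P=cloud(d,c)
    m=(P[...,2]>.2)&(P[...,2]<.34)&(np.abs(P[...,0]-.42)<.02); q=P[m]
    l=q[q[:,2]<np.nanmin(q[:,2])+.004]
    print(op,observe()['opening'].round(4),'tip-TCP mm',(np.percentile(q[:,2],[0,.2,.5])-z0).round(4)*1000,'x',l[:,0].min().round(4),l[:,0].max().round(4),'y',l[:,1].min().round(4),l[:,1].max().round(4))
print(observe()['time_s'])
E
```

```text
Traceback (most recent call last):
AttributeError: 'float' object has no attribute 'round'
```

```bash
python3 - <<'E'
from h import *
for op in(.0,.02,.06,.085,.05):
    gripper_to(op,30); z0=observe()['eef_pos'][2]; im,d,c=snap('wrist'); P=cloud(d,c)
    m=(P[...,2]>.2)&(P[...,2]<.34)&(np.abs(P[...,0]-.42)<.02); q=P[m]
    l=q[q[:,2]<np.nanmin(q[:,2])+.004]
    print(op,round(observe()['opening'],4),'tip-TCP mm',(np.percentile(q[:,2],[0,.2,.5])-z0).round(4)*1000,'x',l[:,0].min().round(4),l[:,0].max().round(4),'y',l[:,1].min().round(4),l[:,1].max().round(4))
print(observe()['time_s'])
E
```

```text
0.0 -0.0002 tip-TCP mm [23.5 25.8 27.2] x 0.4083 0.4132 y 0.1285 0.1513
0.02 0.02 tip-TCP mm [20.9 24.1 25.8] x 0.4088 0.4242 y 0.1239 0.1564
0.06 0.0602 tip-TCP mm [25.  26.5 28.1] x 0.4092 0.4304 y 0.1041 0.1753
0.085 0.085 tip-TCP mm [32.5 34.  35. ] x 0.4098 0.4299 y 0.097 0.183
0.05 0.0502 tip-TCP mm [21.9 25.  26.8] x 0.4097 0.4309 y 0.1146 0.1652
14.8083
```

The tips are about 20 mm behind the TCP when shut, +1 at 20 mm, +4 at 60 mm and +12 at 85 mm opening. I'll retry the eraser with that offset, force-guarded.

```bash
cat >> h.py <<'E'
def tipoff(op): return float(np.interp(op,[0,.02,.05,.06,.085],[.020,.021,.0225,.025,.0335]))
D=np.radians
def st(*a): o=observe(); print(*a,'t',round(o['time_s'],1),'pos',np.round(o['eef_pos'],4),'op',round(o['opening'],4),'F',np.round(o['ft_force'],1))
E
python3 - <<'E'
from h import *
p=D(-76.3); x,y=.4063,.078; gripper_to(.045,30)
go(x,y,.08,p)
st('touch',move_l([x,y,-.017],.12,max_force=8))
gripper_to(.0,30); st('closed')
move_l([x,y,.1],.2); st('up')
if observe()['opening']>.015:
    p=D(-96.9); x,y=.484,.258; go(x,y,.1,p)
    st('touch',move_l([x,y,-.013],.12,max_force=6))
    gripper_to(.04); move_l([x,y,.1],.2); st('done')
E
```

```text
touch False t 17.1 pos [ 0.4071  0.078  -0.0163] op 0.0451 F [-0.9 -0.4  1. ]
closed t 17.4 pos [ 0.4073  0.078  -0.016 ] op 0.022 F [-0.2  0.   6.4]
up t 18.1 pos [0.4055 0.078  0.0991] op 0.0223 F [-0.8  0.3 -0.6]
touch True t 19.9 pos [ 0.4824  0.2568 -0.0134] op 0.0222 F [-0.1 -1.5  4. ]
done t 20.9 pos [0.4832 0.2577 0.0989] op 0.04 F [-1.5 -0.7 -0.4]
```

The eraser is in the box. Next I'll take centred views of the box and then the tray, in the same camera geometry so that bias cancels.

```bash
python3 - <<'E'
from h import *
go(.457,.258,.2,0); im,d,c=shot('wbox'); P=cloud(d,c)
for a,b,zp in((.03,.055,.04),):
    r=fit(P,(100,60,480,340),a,b,zplane=zp,c=c);print('box',r[0].round(4),r[1],np.degrees(r[2]).round(2),r[3:])
r=fit(P,(190,130,370,280),.010,.025,zplane=.015,c=c);print('eraser',r[0].round(4),r[1],np.degrees(r[2]).round(2),r[3:])
go(.378,-.1057,.2,0); im,d,c=shot('wtray'); P=cloud(d,c)
r=fit(P,(100,60,480,340),.018,.04,zplane=.026,c=c);print('tray',r[0].round(4),r[1],np.degrees(r[2]).round(2),r[3:])
# grip block
g=cloud(d,c); m=(np.abs(g[...,0]-.405)<.025)&(np.abs(g[...,1]+.1057)<.015)&(g[...,2]>.018)&(g[...,2]<.035)
q=g[m]; print('grip',np.nanmean(q,0).round(4),np.percentile(q,[2,98],axis=0).round(4).tolist())
a=cv2.imread('pics/wbox.png');b=cv2.imread('pics/wtray.png'); cv2.imwrite('pics/bt.png',cv2.resize(np.vstack([a[40:300],b[40:300]]),None,fx=1,fy=1))
print(observe()['time_s'])
E
```

```text
box [0.4842 0.2594] (92.8, 150.6) 83.15 (0.0384, 2739)
eraser [0.4813 0.2571] (24.0, 57.4) 83.18 (0.0143, 1284)
tray [ 0.4042 -0.106 ] (91.7, 150.5) -86.16 (0.0246, 3089)
grip [ 0.4043 -0.1059  0.0248] [[0.3827, -0.1119, 0.0211], [0.4268, -0.0999, 0.0268]]
23.8667
```

View pics/bt.png

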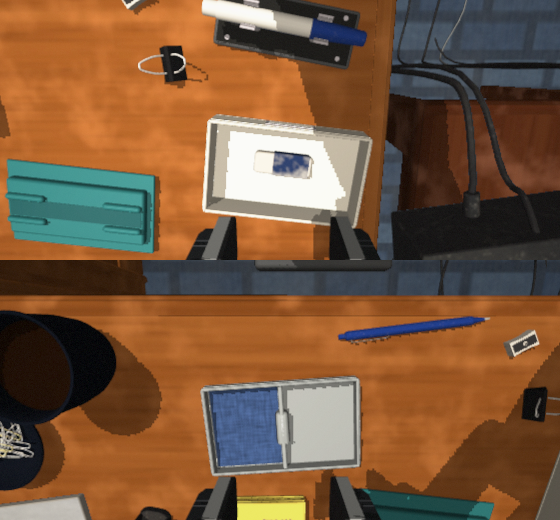

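The top crop shows the eraser flat in the box, about (284,163). The bottom crop shows the tray grip at (283,414) with the felt bay on its left. Now the tray.

```bash
python3 - <<'E'
from h import *
x,y=.4043,-.106; p=D(3.84); gripper_to(.04,60)
go(x,y,.08,p); hold(.2)
st('touch',move_l([x,y,-.005],.1,max_force=8)); hold(.2); st('pre')
gripper_to(0,60); hold(.2); st('closed'); z0=observe()['eef_pos'][2]; np.save('z0.npy',z0)
move_l([x,y,.13],.2); st('up')
if observe()['opening']>.006:
    x,y=.4842,.2594; go(x,y,.13,D(-6.85)); hold(.2); st('over')
    im,d,c=shot('wheld'); shot('sheld','scene')
    print('stop',move_l([x,y,z0+.050],.12,max_force=10)); hold(.3); st('near')
E
```

```text
touch False t 25.8 pos [ 0.4049 -0.1063 -0.0045] op 0.0402 F [-1.   0.9 -0.7]
pre t 26.0 pos [ 0.4049 -0.1063 -0.0044] op 0.0401 F [-0.8  0.4 -0.4]
closed t 26.6 pos [ 0.4046 -0.1061 -0.0047] op 0.0098 F [-0.4  1.1  4.9]
up t 27.4 pos [ 0.4033 -0.1056  0.1286] op 0.0098 F [ 0.4 -0.3 -1.6]
over t 29.0 pos [0.4846 0.2584 0.1301] op 0.01 F [-0.1  0.1 -1.4]
stop False
near t 30.3 pos [0.4847 0.2596 0.046 ] op 0.0101 F [ 0.5 -0.1 -1.5]
```

View pics/wheld.png

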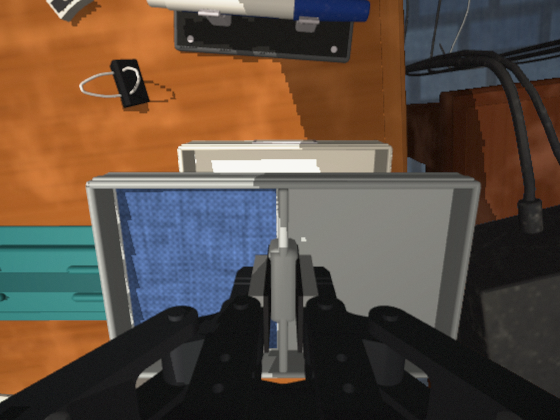

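The tray is held level and square, with its near rim at (90..478, 183) and the box rim at (180..390, 147). I'll check the alignment numerically and then lower it.

```bash
python3 - <<'E'
from h import *
im,d,c=load('wheld.npz'); P=cloud(d,c)
psi=D(-6.85); R=np.array([[np.cos(psi),np.sin(psi)],[-np.sin(psi),np.cos(psi)]]); o=np.array([.4846,.2584])
for n,lo,hi,zp,v1 in(('tray',.155,.17,.1605,330),('box',.034,.05,.04,175)):
    m=(P[...,2]>lo)&(P[...,2]<hi); m[v1:]=0; m[:,:60]=0;m[:,500:]=0
    vv,uu=np.nonzero(m); X=(ray(np.stack([uu,vv],1),c,zp)[:,:2]-o)@R.T*1000
    print(n,m.sum(),'x edge',np.percentile(X[:,0],[.2,1,2]).round(1),'y ext',np.percentile(X[:,1],[.1,.5,99.5,99.9]).round(1))
    # near edge line slope
    k=[X[(abs(X[:,1]-t)<6),0].min() for t in(-60,-30,0,30,60)]; print(np.round(k,1))
z0=float(np.load('z0.npy')); x,y=.4842,.2594
print('stop',move_l([x,y,z0+.0335],.03,max_force=8)); hold(.2); st('low',z0+.034)
E
```

```text
tray 12038 x edge [-46.  -45.7 -45.6] y ext [-74.5 -74.4  74.2  74.3]
[-46.1 -46.  -46.  -45.9 -45.9]
box 3129 x edge [-133.6 -133.  -132.1] y ext [-135.1 -133.9   75.7   76.1]
[-132.1 -130.9 -128.  -133.6 -131.3]
stop True
low 0.029321073363441016 t 31.0 pos [0.4838 0.2592 0.0296] op 0.0101 F [-0.3  0.1  4.2]
```

Contact came at z0+34.3 mm, which is the seated height. I'll release, verify, and look at the USB.

```bash
python3 - <<'E'
from h import *
x,y=.4838,.2592
gripper_to(.03); st('rel'); move_l([x,y,.1],.2)
go(.457,.258,.2,0); im,d,c=shot('wbox2'); P=cloud(d,c)
r=fit(P,(90,50,480,340),.050,.075,zplane=.06,c=c);print('tray rim',r[0].round(4),r[1],np.degrees(r[2]).round(2),r[3:])
yaw=r[2]-np.pi/2; ux=np.array([np.cos(yaw),np.sin(yaw)]); uy=np.array([-ux[1],ux[0]])
Z=P[...,2]; L=(P[...,:2]-r[0]); lx=L@ux; ly=L@uy
for sx in(-1,1):
  for sy in(-1,1):
    m=(abs(lx-sx*.043)<.0025)&(abs(ly-sy*.066)<.01)&(Z>.05); print(sx,sy,'rim z',np.nanmedian(Z[m]).round(4),m.sum())
go(.50,-.125,.2,0); im,d,c=shot('wusb'); P=cloud(d,c)
r=fit(P,(180,100,400,330),.0218,.04,zplane=.026,c=c);print('usb',r[0].round(4),r[1],np.degrees(r[2]).round(2),r[3:])
st()
a=cv2.imread('pics/wbox2.png');b=cv2.imread('pics/wusb.png'); cv2.imwrite('pics/bt2.png',np.vstack([a[40:320],b[40:320]]))
E
```

```text
rel t 31.3 pos [0.4827 0.2589 0.0286] op 0.0304 F [ 0.4 -1.3 -0.2]
tray rim [0.4834 0.2589] (91.7, 150.5) 83.16 (0.0587, 3639)
-1 -1 rim z 0.0589 126
-1 1 rim z 0.0589 118
1 -1 rim z 0.0578 141
1 1 rim z 0.0571 37
usb [ 0.5286 -0.1271] (18.7, 52.4) 63.77 (0.0253, 884)
t 33.9 pos [ 0.5001 -0.1239  0.1998] op 0.0301 F [ 0.5 -0.5 -0.4]
```

View pics/bt2.png

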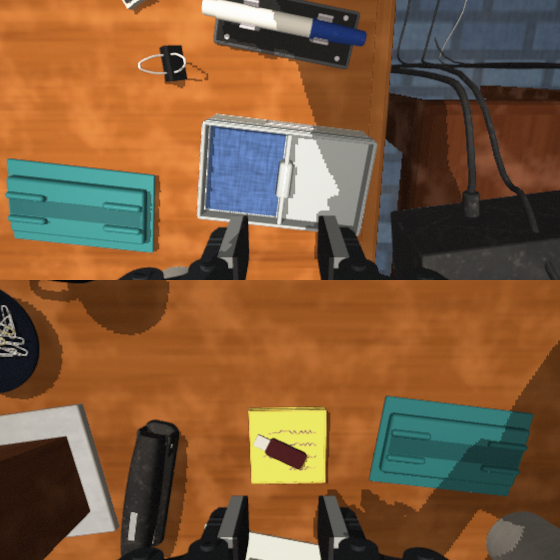

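The tray is seated, with the rim even all round. The USB lies at (280,450) with the plug at its left. Next is the USB.

```bash
python3 - <<'E'
from h import *
x,y=.5304,-.1235; gripper_to(.035,30)
go(x,y,.08,D(-116.2)); hold(.2)
st('touch',move_l([x,y,.001],.1,max_force=8)); hold(.1)
gripper_to(0,30); hold(.1); st('closed'); z0=observe()['eef_pos'][2]
move_l([x,y,.12],.2); st('up')
if observe()['opening']>.012:
    x,y=.4793,.2246; go(x,y,.12,D(-96.84)); hold(.2)
    st('stop',move_l([x,y,z0+.030],.12,max_force=6))
    st('stop',move_l([x,y,z0+.0245],.03,max_force=4))
    gripper_to(.03); move_l([x,y,.12],.2); st('done')
    go(.457,.258,.2,0); im,d,c=shot('wbox3'); P=cloud(d,c)
    r=fit(P,(190,110,285,220),.0475,.054,zplane=.051,c=c);print('usb',r[0].round(4),r[1],np.degrees(r[2]).round(2),r[3:])
    go(.50,.046,.2,0); im,d,c=shot('wlid'); P=cloud(d,c)
    for a,zp in((.004,.010),(.0165,.022)):
        r=fit(P,(120,50,450,340),a,.04,zplane=zp,c=c);print('lid',r[0].round(4),r[1],np.degrees(r[2]).round(2),r[3:])
st()
a=cv2.imread('pics/wbox3.png');b=cv2.imread('pics/wlid.png'); cv2.imwrite('pics/bt3.png',np.vstack([a[40:320],b[40:320]]))
E
```

```text
touch False t 37.0 pos [ 0.531  -0.1237  0.0016] op 0.0351 F [-0.7 -0.   0.8]
closed t 37.5 pos [ 0.5311 -0.1238  0.0018] op 0.0164 F [-1.1 -0.2  5.4]
up t 38.2 pos [ 0.5295 -0.1232  0.1187] op 0.0162 F [-0.4 -0.1 -0.8]
stop False t 40.7 pos [0.48   0.2248 0.0325] op 0.0166 F [0.1 0.2 0.1]
stop True t 40.9 pos [0.4806 0.225  0.0273] op 0.0163 F [-0.5 -1.1  5.3]
done t 41.8 pos [0.4788 0.2244 0.1192] op 0.0301 F [-1.   0.1  0.3]
usb [0.4773 0.2218] (16.0, 52.5) 89.94 (0.0508, 893)
lid [0.5298 0.0458] (89.7, 149.2) 83.17 (0.0211, 12403)
lid [0.5291 0.0459] (59.9, 136.6) 83.18 (0.0218, 8046)
t 44.2 pos [0.4999 0.0471 0.1999] op 0.0301 F [-0.9 -1.2 -1.1]
```

View pics/bt3.png

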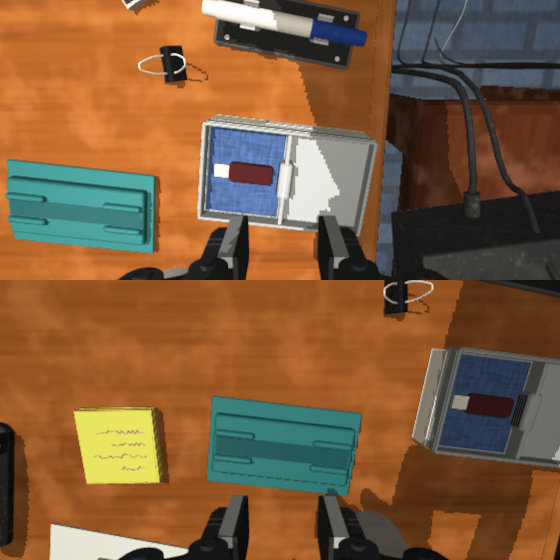

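The USB lies flat in the felt bay, at (245,173) in the upper crop, with free space all round. The lid is at (285,445) in the lower crop. Now the lid.

```bash
python3 - <<'E'
from h import *
x,y=.5295,.0459; p=D(-96.83); gripper_to(.085,60)
go(x,y,.06,p); hold(.2)
st('touch',move_l([x,y,-.0105],.08,max_force=8)); hold(.2)
gripper_to(0,60); hold(.2); st('closed'); z0=observe()['eef_pos'][2]; np.save('zl.npy',z0)
move_l([x,y,.12],.15); st('up')
if observe()['opening']>.055:
    move_l([.47,.12,.13],.2); x,y=.4842,.2589; go(x,y,.13,p); hold(.2)
    shot('wlh'); print('stop',move_l([x,y,z0+.068],.12,max_force=10)); hold(.3); st('near')
    shot('slid','side')
a=cv2.imread('pics/wlh.png');b=cv2.imread('pics/slid.png')[100:260,220:440]; cv2.imwrite('pics/bt4.png',np.vstack([a[:,:],cv2.resize(b,(560,407))])[:800])
cv2.imwrite('pics/bt4.png',np.hstack([cv2.resize(a,(480,360)),cv2.resize(b,(320,233))[:].copy() if 0 else cv2.copyMakeBorder(cv2.resize(b,(320,233)),0,127,0,0,0)]))
E
```

```text
touch False t 47.5 pos [ 0.5301  0.0459 -0.01  ] op 0.0849 F [-0.7  0.6  0.2]
closed t 48.3 pos [ 0.5304  0.0459 -0.0097] op 0.0574 F [-1.2  0.1  5.7]
up t 49.3 pos [0.5284 0.046  0.1187] op 0.0576 F [-0.8 -0.9 -1.7]
stop False
near t 51.9 pos [0.4847 0.2591 0.0591] op 0.0578 F [-0.1  0.6 -1.9]
```

View pics/bt4.png

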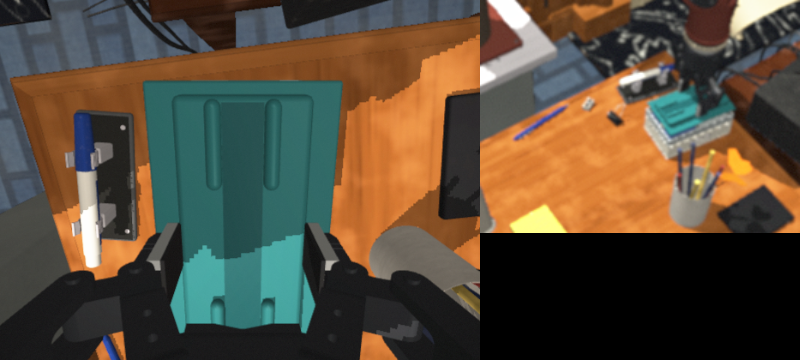

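The lid is held centred and square. I'll check its level and lower it.

```bash
python3 - <<'E'
from h import *
im,d,c=load('wlh.npz'); P=cloud(d,c); Z=P[...,2]
psi=D(-96.83); o=np.array([.4842,.2589]); tz=np.array([np.cos(psi),np.sin(psi)]); ty=np.array([-tz[1],tz[0]])
L=P[...,:2]-o; a=L@tz; b=L@ty
m=(abs(b)<.028)&(abs(b)>.013)&(a<.02)&(a>-.07)&(Z>.12)&(Z<.2)
A=np.c_[a[m],b[m],np.ones(m.sum())]; print('plane',np.linalg.lstsq(A,Z[m],rcond=None)[0].round(4))
e=(Z>.13)&(Z<.2)&(a<-.03); print('end edge',np.percentile(a[e],[.1,1]).round(4),'sides',np.percentile(b[e],[.5,99.5]).round(4))
z0=float(np.load('zl.npy')); x,y=.4842,.2589
print('stop',move_l([x,y,z0+.053],.03,max_force=8)); hold(.2); st('low, seated expects',round(z0+.054,4))
E
```

```text
plane [0.0056 0.0029 0.1613]
end edge [-0.0742 -0.0739] sides [-0.0437  0.0446]
stop True
low, seated expects 0.0443 t 52.6 pos [0.484  0.2588 0.0446] op 0.058 F [-0.4 -0.6  5.8]
```

```bash
python3 - <<'E'
from h import *
gripper_to(.085); st('rel'); move_l([.484,.2588,.13],.2)
go(.46,.259,.2,0); im,d,c=shot('wl2'); P=cloud(d,c); Z=P[...,2]
r=fit(P,(80,30,500,330),.0705,.095,zplane=.076,c=c);print('lid top',r[0].round(4),r[1],np.degrees(r[2]).round(2),r[3:])
r2=fit(P,(80,30,500,330),.0585,.095,zplane=.064,c=c);print('lid plate',r2[0].round(4),r2[1],np.degrees(r2[2]).round(2),r2[3:])
m=(Z>.0805)&(Z<.09)&(np.hypot(P[...,0]-r[0][0],P[...,1]-r[0][1])<.08)
vv,uu=np.nonzero(m); X=ray(np.stack([uu,vv],1),c,.083)[:,:2]; yw=r[2]-np.pi/2
l=(X-r[0])@np.array([[np.cos(yw),-np.sin(yw)],[np.sin(yw),np.cos(yw)]])*1000; print('rails',len(l))
for sx in(-1,1):
  for sy in(-1,1):
    k=(l[:,0]*sx>0)&(l[:,1]*sy>0); print(sx,sy,k.sum(),np.percentile(l[k],[2,50,98],axis=0).round(1).tolist() if k.sum() else '')
A=(Z>.073)&(Z<.079)&(np.hypot(P[...,0]-r[0][0],P[...,1]-r[0][1])<.06); M=np.c_[P[A][:,:2]-r[0],np.ones(A.sum())]; print('plane',np.linalg.lstsq(M,Z[A],rcond=None)[0].round(4))
go(.332,.26,.2,0); im,d,c=shot('wm'); P=cloud(d,c)
r=fit(P,(80,30,500,340),.042,.07,zplane=.045,c=c);print('marker',r[0].round(4),r[1],np.degrees(r[2]).round(2),r[3:])
r=fit(P,(80,30,500,340),.004,.015,zplane=.008,c=c);print('stand',r[0].round(4),r[1],np.degrees(r[2]).round(2),r[3:])
st()
a=cv2.imread('pics/wl2.png');b=cv2.imread('pics/wm.png'); cv2.imwrite('pics/bt5.png',np.vstack([a[40:320],b[40:320]]))
E
```

```text
rel t 53.0 pos [0.483  0.2585 0.0436] op 0.0847 F [-1.4 -0.7  0.3]
lid top [0.482  0.2589] (60.1, 136.4) 83.16 (0.0759, 11127)
lid plate [0.4827 0.2589] (90.1, 149.1) 83.17 (0.0753, 16983)
rails 991
-1 -1 255 [[-14.5, -65.0], [-11.8, -48.3], [-9.2, -30.5]]
-1 1 262 [[-14.8, 30.5], [-12.0, 47.9], [-9.2, 64.4]]
1 -1 247 [[10.0, -64.6], [12.9, -47.9], [15.4, -30.1]]
1 1 227 [[10.2, 29.9], [13.0, 47.4], [15.6, 64.8]]
plane [ 0.0029 -0.0003  0.0758]
marker [0.4623 0.2608] (63.0, 163.0) 89.99 (0.0633, 4630)
stand [0.3406 0.2623] (29.8, 128.7) 79.36 (0.0082, 3317)
t 55.7 pos [0.3326 0.2602 0.2005] op 0.0852 F [ 0.5  0.9 -0.3]
```

View pics/bt5.png

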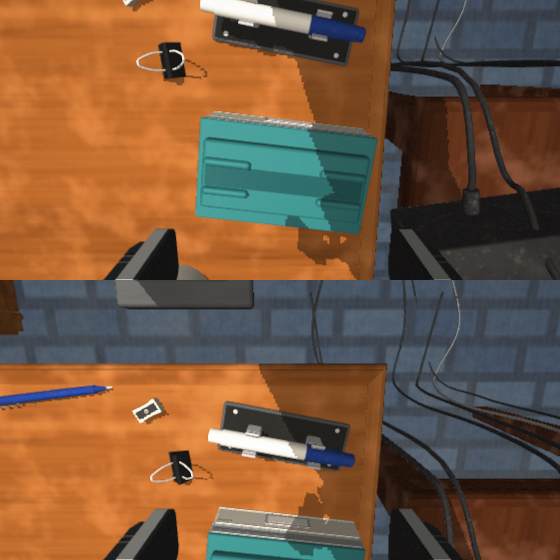

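The lid is seated and level: its top is at 75.8 mm against 76 expected, and the groove rails are visible. The marker fit caught the lid instead, so I'll refit from the saved shot with a tighter window (marker at about (282,207) in the full frame).

```bash
python3 - <<'E'
from h import *
im,d,c=load('wm.npz'); P=cloud(d,c)
for lo,zp in((.03,.045),(.044,.048),(.048,.051)):
    r=fit(P,(195,165,365,236),lo,.07,zplane=zp,c=c);print('marker',lo,r[0].round(4),r[1],np.degrees(r[2]).round(2),r[3:])
r0=r
hsv=cv2.cvtColor(im,cv2.COLOR_RGB2HSV)
k=((hsv[...,2]>150)&(hsv[...,1]<60))|((hsv[...,0]>105)&(hsv[...,0]<130)&(hsv[...,1]>150)); 
X=P[(P[...,2]>.046)&(P[...,2]<.057)&k&(abs(P[...,0]-.352)<.05)&(abs(P[...,1]-.26)<.1)][:,:2]
v=np.linalg.svd(X-X.mean(0),full_matrices=False)[2][0]; t=(X-X.mean(0))@v; print('axis deg',np.degrees(np.arctan2(*v[::-1])),'ends',np.percentile(t,[.2,99.8]), 'mid',X.mean(0)+v*np.mean(np.percentile(t,[.2,99.8])))
E
```

```text
marker 0.03 [0.3535 0.2592] (26.2, 136.7) 79.16 (0.051, 2653)
marker 0.044 [0.3537 0.259 ] (23.8, 135.4) 79.16 (0.0511, 2571)
marker 0.048 [0.3533 0.2589] (22.5, 134.1) 79.16 (0.0513, 2294)
axis deg -100.82296958532082 ends [-0.06990375  0.06275236] mid [0.35156619 0.25909034]
```

```bash
python3 - <<'E'
from h import *
x,y=.3525,.2590; p=D(-100.84); gripper_to(.04,50)
go(x,y,.1,p); hold(.2)
st('touch',move_l([x,y,.0195],.08,max_force=8)); hold(.2); st('pre')
gripper_to(0,50); hold(.2); st('closed'); z0=observe()['eef_pos'][2]; np.save('zm.npy',z0)
move_l([x,y,z0+.03],.04); st('pulled'); move_l([x,y,.14],.2); st('up')
if observe()['opening']>.012:
    x,y=.4829,.2589; go(x,y,.14,D(-96.84)); move_l([x,y,z0+.039+.02],.1); hold(.3); st('hover')
    im,d,c=shot('wmh'); shot('smh','scene')
E
```

```text
touch False t 59.1 pos [0.353  0.2593 0.02  ] op 0.0398 F [ 0.4 -0.2 -0.2]
pre t 59.3 pos [0.3529 0.2592 0.02  ] op 0.0396 F [ 0.3  0.5 -1.3]
closed t 59.9 pos [0.3529 0.2592 0.0199] op 0.0132 F [-0.1 -1.4  5.3]
pulled t 60.8 pos [0.3523 0.2589 0.0497] op 0.0136 F [ 0.1 -0.7  0.2]
up t 61.4 pos [0.352  0.2588 0.1391] op 0.0132 F [-0.6 -1.4 -0.8]
hover t 63.0 pos [0.4833 0.2591 0.0795] op 0.0133 F [0.6 0.4 0. ]
```

View pics/wmh.png

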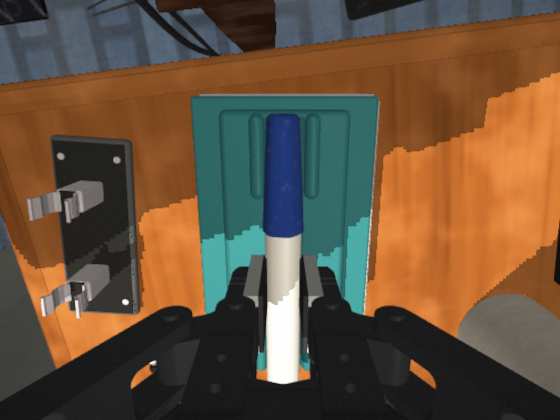

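The marker is out of the clips (both empty, at the left) and held over the groove, with the cap at (283,115) between the rails at 256 and 313. I'll check it numerically.

```bash
cat > mk.py <<'E'
from h import *
im,d,c=load('wmh.npz'); P=cloud(d,c); Z=P[...,2]
psi=D(-96.84); o=np.array([.4833,.2591]); tz=np.array([np.cos(psi),np.sin(psi)]); ty=np.array([-tz[1],tz[0]])
L=P[...,:2]-o; a=L@tz; b=L@ty
hsv=cv2.cvtColor(im,cv2.COLOR_RGB2HSV); blue=(hsv[...,0]>108)&(hsv[...,0]<130)&(hsv[...,1]>120)
m=blue&(abs(b)<.02)&(Z>.09)&(Z<.13)
print('cap n',m.sum(),'a',np.percentile(a[m],[.2,1,99]).round(4),'b',np.percentile(b[m],[1,50,99]).round(4))
for lo in np.arange(-.07,-.02,.01):
    k=m&(a>lo)&(a<lo+.01); print(round(lo,3),'top z',np.percentile(Z[k],95).round(4),'b mid',((b[k].min()+b[k].max())/2).round(4),(b[k].max()-b[k].min()).round(4))
w=(hsv[...,1]<60)&(abs(b)<.012)&(Z>.09)&(Z<.125)&(a>.02); print('far end a',np.percentile(a[w],[99,99.8]).round(4),w.sum(), np.percentile(Z[w],95))
k=(Z>.0795)&(Z<.09)&(abs(b)<.02)&(a>-.072)&(a<-.025)
for s in(-1,1): print('rail b',np.percentile(b[k&(b*s>0)],[2,50,98]).round(4),'a',np.percentile(a[k&(b*s>0)],[1,99]).round(4))
e=(Z>.055)&(Z<.078)&(abs(b)<.05)&(a<-.03); print('lid end a',np.percentile(a[e],[.2]).round(4),'b',np.percentile(b[e],[.3,99.7]).round(4))
E
python3 mk.py
```

```text
cap n 4335 a [-0.0677 -0.0672 -0.0228] b [-0.007   0.      0.0071]
-0.07 top z 0.1113 b mid -0.0002 0.0123
-0.06 top z 0.1117 b mid -0.0002 0.0133
-0.05 top z 0.1121 b mid 0.0 0.0139
-0.04 top z 0.1126 b mid 0.0 0.015
-0.03 top z 0.1129 b mid -0.0002 0.0156
far end a [0.0473 0.0493] 1738 0.11223587764763711
rail b [-0.0151 -0.0119 -0.0089] a [-0.0667 -0.0303]
rail b [0.0097 0.0127 0.0159] a [-0.0665 -0.0302]
lid end a [-0.076] b [-0.0442  0.0473]
```

The marker is within 0.5 mm both across and along the groove. I'll lower and release it.

```bash
python3 - <<'E'
from h import *
z0=float(np.load('zm.npy')); x,y=.4832,.2589
print('stop',move_l([x,y,z0+.0385],.03,max_force=4)); hold(.2); st('low, expects',round(z0+.039,4))
gripper_to(.032); hold(.3); st('rel'); move_l([x,y,.14],.15); hold(.3)
go(.46,.259,.22,0); im,d,c=shot('wf'); P=cloud(d,c); Z=P[...,2]
yw=D(-6.84); R=np.array([[np.cos(yw),-np.sin(yw)],[np.sin(yw),np.cos(yw)]])
r2=fit(P,(80,30,500,320),.0585,.1,zplane=.064,c=c);print('lid plate',r2[0].round(4),r2[1],np.degrees(r2[2]).round(2))
r=fit(P,(80,30,500,320),.0855,.1,zplane=.0865,c=c);print('marker',r[0].round(4),r[1],np.degrees(r[2]).round(2),r[3:],'rel lid mm',((r[0]-r2[0])@R*1000).round(1),'max z',np.nanpercentile(Z[(Z>.085)&(Z<.1)],99))
go(.36,.05,.3,0); shot('fs','scene'); shot('fd','side'); st()
a=cv2.imread('pics/wf.png')[60:340];b=cv2.imread('pics/fs.png')[80:380]; cv2.imwrite('pics/bt6.png',np.vstack([a,b]))
E
```

```text
stop True
low, expects 0.0589 t 64.0 pos [0.4827 0.2587 0.0589] op 0.013 F [ 1.2 -0.1  5.8]
rel t 64.6 pos [0.482  0.2584 0.0583] op 0.0317 F [ 0.   0.4 -0.5]
lid plate [0.4827 0.2589] (90.1, 149.1) 83.1
marker [0.5583 0.4165] (61.8, 84.3) -82.09 (0.0992, 4102) rel lid mm [ 56.3 165.5] max z 0.09998478057018877
t 68.2 pos [0.3602 0.0507 0.2994] op 0.032 F [-0.   0.3 -0.1]
```

View pics/bt6.png

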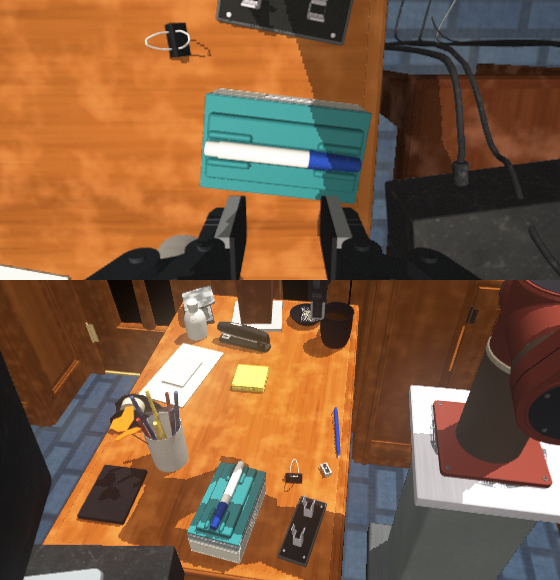

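The marker lies on the lid and the clips are empty; the mug is in place. The marker fit grabbed the wrong blob, so I'll redo it near the lid from the saved picture.

```bash
python3 - <<'E'
from h import *
im,d,c=load('wf.npz'); P=cloud(d,c); Z=P[...,2]
yw=D(-6.84); R=np.array([[np.cos(yw),-np.sin(yw)],[np.sin(yw),np.cos(yw)]]); o=np.array([.4827,.2589])
for lo,zp in((.0855,.0875),(.080,.084)):
    r=fit(P,(195,150,372,262),lo,.1,zplane=zp,c=c);print('marker',r[0].round(4),r[1],np.degrees(r[2]).round(2),r[3:],'rel lid mm',((r[0]-o)@R*1000).round(1))
L=(P[...,:2]-o)@R
for t in(-60,-40,-20,0,20,40,60):
    m=(abs(L[...,1]-t/1000)<.004)&(abs(L[...,0])<.03)&(Z>.08); i=Z[m]>np.percentile(Z[m],75); print(t,'top z',np.percentile(Z[m],90).round(4),'x at top mm',(np.median(L[...,0][m][i])*1000).round(1))
# mug moved? compare start/end in scene
a=np.load('scene0.npz')['im'].astype(int);b=np.load('fs.npz')['im'].astype(int)
df=np.abs(a-b).sum(2)>60; print('mug diff px',df[105:148,318:356].sum())
E
```

```text
marker [0.4818 0.2589] (15.8, 135.3) 83.6 (0.09, 2449) rel lid mm [-0.9 -0.1]
marker [0.482 0.259] (31.2, 136.9) 83.15 (0.0887, 3982) rel lid mm [-0.8  0. ]
-60 top z 0.3242 x at top mm -28.1
-40 top z 0.3023 x at top mm -10.5
-20 top z 0.2802 x at top mm -22.1
0 top z 0.0916 x at top mm -0.7
20 top z 0.0926 x at top mm -1.6
40 top z 0.3116 x at top mm -21.0
60 top z 0.09 x at top mm -1.1
mug diff px 60
```

The marker is seated: its top is at 92 mm against 92.5 expected, it is centred within 1 mm, and it lies parallel to the groove. Handing in.

```bash
python3 -c "
from h import *
st(); print(job_done())"
```

```text
t 68.2 pos [0.3602 0.0507 0.2994] op 0.032 F [-0.   0.3 -0.1]
the job is handed in; nothing more can be done
None
```

I packed the caddy in the order asked and handed it in at 68 s on the robot's clock, with the gripper open and clear of everything. No verdict came back.

**Last checks:**
- **Eraser:** flat in the box, its top at 14 mm.
- **Tray:** stopped at 34.3 mm in the box (34 expected). The rim measured 57–59 mm all round, against 60.
- **USB stick:** flat in the blue felt bay, turned about 7° from the tray's axis.
- **Lid:** level, its top at 75.8 mm (76 expected).
- **Marker:** lies in the groove within 1 mm of centre, parallel to it to about 0.5°, its top at about 92 mm (92.5 expected).
- **Mug:** looks to be where it was. The before-and-after picture comparison differed by 60 pixels around it; I put that down to the arm's presence and did not check further.

**What failed or disagreed:**
- The first eraser grasp closed on nothing, because the real fingertips stand about 20 mm behind the stated TCP. I measured this with the wrist depth and corrected every grasp after it.
- The finger opening read 1–4 mm less than the size of each thing held; for the marker it was 13 mm against 17 mm.
- Two marker fits first caught the wrong blob, so I repeated them on the same pictures with a tighter window.

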